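# Probe the pump's guide tube with the gauge rod and show the tip at the reading card

### The arm

A 7-joint arm with a two-finger parallel gripper is mounted at the origin on a cart in front of the work surface, level with it; the furniture and walls round the work are solid. World frame = base frame: x ahead of the robot, y to its left, z up, the work surface at z = 0. Lengths are in mm, angles in rad, forces in N, time in s.
With the tool pointing down it reaches from about 400 to 875 mm from the base axis. Payload 19.3 kg.
Tool frame: the origin (TCP) lies at the very end of the fingers, on their centre line; the grasp point (between the pads) lies 19 mm behind it; z points along the fingers, x is the direction in which the jaws open and shut, and the axes are right-handed (so a half turn about z gives the same grasp; the last joint's range is limited). The gripper opens to 85 mm and grips with 20 to 120 N. Pads are 22 mm wide; open, the fingers measure 114 mm over their backs; the gripper's body (76 mm by 85 mm) begins 54 mm behind the grasp point. The pads swing forward as they close: fully open they stand 13 mm farther back than shut.
Start: joints at [-1.244, 0.521, -0.036, 1.599, 0.021, 1.021, -0.113], TCP at [241.56, 576.423, 231.291] pointing down, gripper open.
Joint ranges: [-2.91, 2.91], [-0.3, 2.13], [-1.5, 1.42], [0.17, 2.43], [-1.26, 4.41], [0.16, 1.93], [-2.52, 2.52]. Speed limits (rad/s): [1.89, 1.89, 2.39, 2.39, 3.01, 3.01, 3.01].

### API

Orientations are given as a unit quaternion [x, y, z, w].
In Python, from plant import sensors, read_camera, get_calibration, hand_in gives the robot as it stands.
- The arm moves only by the tool apply_moves, never from a script. Its argument "rows" is a list that holds one entry, the list of rows, each a list of 7 numbers: the shift along the world's x, y, z in mm, then the turn, a rotation vector about the world's x, y, z in rad, then the closure, from 0 (fully open) to 1 (shut). In form: [[[x, y, z, rx, ry, rz, grip], ...]]. A call has 1 to 20 rows; each row shifts and turns the commanded pose from where the row before left it; what a row does not reach is not made up. A row lasts 1/8 s, in which the tool goes at most 62.5 mm and 10.7 degrees, less where a joint would pass 70% of its speed; a pose out of reach is approached as far as the arm can. A call with a gripper value outside its range is refused whole. The fingers move at their own pace and stop on an object; "squeeze" is the grip in N (left out, the last holds). Time passes only in rows, so rows that do not move let the fingers close. It gives the time, the measured TCP pose, the force and the opening at its end, in the units of the state.
- sensors.state(): the state, without advancing time (a new reading comes with each control period).
- read_camera(name): name is "scene" or "top"; returns the picture (384x512x3 uint8, blue, green, red); there is no depth.
- get_calibration(name): a dict with "fx", "fy", "cx", "cy" (pixels), "R" (3x3) and "t" (3): a world point X has camera coordinates R X + t. Camera axes: x right, y down, z forward; pixel columns grow to the right and rows downward; lengths in mm; the calibration is good to about 2 mm. A picture is of the moment at which its call begins. get_calibration takes no time and is no camera call.
- hand_in(): hands the job in, once; it reports no verdict.
The state is a dict: "clock": time; "joint_pos": joint angles; "joint_velocities": joint speeds; "effort": joint torques, N m; "ee_pos": TCP position; "tcp_rot": TCP orientation; "force": force on the tool from outside, world axes, zero at the start; "moment": the same for the moment, N m; "gripper_width": finger opening in mm.
Only numpy, scipy, OpenCV 4.12 (cv2) and the standard library are available. Lean on these libraries where they do the work, as an engineer would, in place of code of your own. Each camera call takes 0.05 s, during which the arm holds its last target.

### The job

Check the gear pump with its gauge rod: take the rod by its orange handle from the grey cradle, slide it gently down the pump's sloping steel guide tube until the brass collar stops against the tube's mouth, and draw it fully out again. Then show the tip for reading: hold the rod level and alongside the white reading card, its tip about two centimetres in front of the black cross, touching neither card nor stand. Finish while still holding it there, and leave the bottle, the petri dish and the roll of tape where they are.

Things in the scene. Friction and masses are not known exactly. Their poses are not given: they have to be found in the camera images.
- gauge_rod: Gauge rod, 216 mm, 140 g, loose. Origin mid-handle on the axis; x along the axis to the tip, z up as it lies. Orange black-ribbed handle 90 long (x -45 to 45), 16 wide (y), 22 tall (z); behind it a steel stub of 8 mm diameter (x -65 to -45); in front a brass collar of 32 mm diameter (x 45 to 51), then a steel shaft of 8 mm diameter (x 51 to 151). Balance point about 8 mm ahead of the origin.
- rod_tip (a point): Centre of the end of the gauge rod's shaft, 151 mm along x from the rod's origin.
- collar_face (a point): Centre of the front face of the rod's collar, 51 mm along x from the rod's origin; the shaft projects 100 mm from it.
- cradle: Grey cradle, fixed, base 190 x 60 x 10 mm. Two V-notched posts at x -55 and 82 mm (10 mm thick, tops 72 mm high) carry the rod by its stub and shaft, its axis 64 mm above the worktop along the cradle's x; it lifts straight up. Origin on the worktop, under mid-handle within 6 mm.
- pump: Gear pump, fixed: blue finned motor, grey gearbox (top 92 mm high), dark base plate 300 x 100 x 12 mm. Origin on the worktop straight under the mouth of its guide tube; x is the level direction in which the guide tube, the gearbox (from x = 94 mm) and the motor (to x = 272 mm) follow.
- guide_tube: Steel guide tube of the pump, fixed, sloping 30 degrees down towards the gearbox. Origin at the centre of its mouth, 100 mm above the worktop; x down along its axis (the way the rod goes in), y level. Bore 13 mm, flaring to 22 mm over the last 8 mm at the mouth; rim 30 mm outer diameter. The collar meets the rim when the shaft is 100 mm in; the tip still hangs free then.
- reading_stand: Stand of the reading card, fixed: dark base 60 x 80 mm (x -10 to 50, 10 mm thick) and a steel post behind the card. Origin on the worktop straight under the cross of the card; x points away from the viewer.
- reading_card: White upright card, 80 wide, 64 tall, 4 mm thick, with a black cross, fixed on the reading stand. Origin at the cross on the front face, 130 mm above the worktop; x points into the card (the space in front has negative x; the front looks to the robot), y along its width, z up.
- bottle_100: Bystander: small bottle with red cap, 56 mm diameter, 109 mm tall. Origin at the centre of its underside.
- petri_1: Bystander: petri dish, 61 mm diameter, 15 mm tall. Origin at the centre of its underside.
- label_tape: Bystander: yellow roll of tape, 66 mm diameter, 19 mm tall. Origin at the centre of its underside.
Things that resemble listed ones, but are neither listed nor needed, are in the scene too. What is shaped like the reading_stand but brown is not meant.

How it is judged:
By the outcome, as a careful person would: the job done as asked, in the order asked, and still so for the second after the job is handed in, while the arm keeps its last pose, push and grip.
It also fails if it takes over 48 s, if anything falls off the work surface, if the arm or the gripper's body presses on something with over 40 N, if the wrist force passes 120 N, or if a joint passes its speed limit or range.

## Working session

There is one attempt and no reset: what is moved stays moved. The work goes in short steps, Python scripts to look and compute and a tool call to move; the robot and the scene stay as the last step left them, time stands still between calls to the robot, and variables do not carry over. Pictures are saved under pics/ and viewed, and the job is handed in when it is done.

Besides the shell and the picture viewer there is one more tool, called after "Emit:" as name(argument=value, ...), one argument or row to a line, values as JSON. apply_moves: Moves the arm, as the interface text tells. Its arguments: {"type":"object","properties":{"rows":{"type":"array"},"squeeze":{"type":"number"}},"required":["rows"]}

```bash
ls; mkdir -p pics
python3 - <<'E'
from plant import sensors, read_camera, get_calibration
import cv2,json
for n in("scene","top"):
    im=read_camera(n); cv2.imwrite(f"pics/{n}0.png",im)
    print(n,get_calibration(n))
print(sensors.state())
E
```

```text
pics
scene {'fx': 405.16054769178106, 'fy': 405.16054769178106, 'cx': 257.36154293573617, 'cy': 195.03819402174858, 'R': array([[ 0.8009074 , -0.59858903,  0.01544357],
       [-0.32353781, -0.45430547, -0.83001797],
       [ 0.50385575,  0.65977096, -0.55752279]]), 't': array([-496.44389098,  246.08183324,  769.52458555])}
top {'fx': 426.98952740546343, 'fy': 426.98952740546343, 'cx': 262.14735772851174, 'cy': 191.1607068368718, 'R': array([[-6.76956071e-04, -9.99122135e-01,  4.18867595e-02],
       [-9.98149167e-01, -1.87199924e-03, -6.07843397e-02],
       [ 6.08093913e-02, -4.18503824e-02, -9.97271660e-01]]), 't': array([ -68.1857201 ,  563.17604423, 1003.04661363])}
{'clock': 0.1, 'joint_pos': array([-1.24420923,  0.52193918, -0.03633612,  1.59994462,  0.02116286,
        1.02107194, -0.11283759]), 'joint_velocities': array([-7.30141547e-04, -1.31155186e-03, -1.55687137e-03, -1.70476016e-03,
       -7.54127170e-04, -2.27253697e-04,  5.29012222e-05]), 'effort': array([ 2.47827513e-03, -9.28469682e+01,  1.98377140e+00, -3.70530474e+01,
        1.82202790e-02,  5.40557667e-03,  1.23766140e-04]), 'ee_pos': array([241.43891051, 576.16637258, 230.79494037]), 'tcp_rot': array([ 8.32620139e-01,  5.53844260e-01, -3.99164824e-04,  2.84387424e-04]), 'force': array([-0.19935615,  0.55590999,  0.29019501]), 'moment': array([-0.03095987, -0.03400141, -0.00563961]), 'gripper_width': 85.08715535851293}
```

View pics/scene0.png

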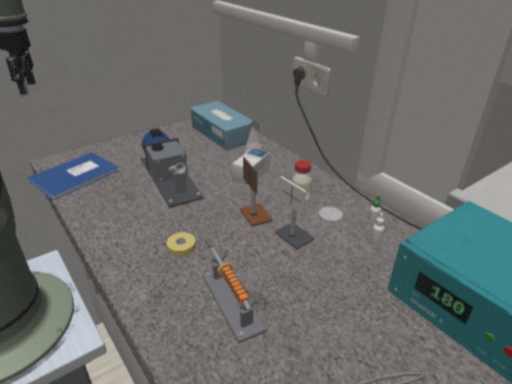

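View pics/top0.png

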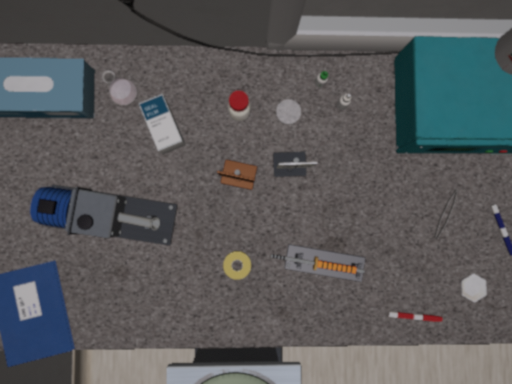

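The scene picture shows the orange handle at (233,283), pump tube at (180,175), white card at (294,190), brown decoy at (250,180). In the top picture they are at (335,267), (150,222), (297,163) and (237,175). The tape is at (237,265), the bottle at (239,102) and the petri dish at (288,111). Next come close crops.

```bash
cat > h.py <<'E'
import numpy as np,cv2
from plant import get_calibration
C={n:get_calibration(n) for n in("scene","top")}
def ray(n,u,v):
    c=C[n];R=np.array(c["R"]);t=np.array(c["t"])
    d=R.T@np.array([(u-c["cx"])/c["fx"],(v-c["cy"])/c["fy"],1.]);return -R.T@t,d/np.linalg.norm(d)
def onz(n,u,v,z):
    o,d=ray(n,u,v);return o+d*(z-o[2])/d[2]
def tri(a,b):
    o1,d1=ray("scene",*a);o2,d2=ray("top",*b)
    s=np.linalg.lstsq(np.c_[d1,-d2],o2-o1,rcond=None)[0]
    p,q=o1+s[0]*d1,o2+s[1]*d2
    return (p+q)/2,np.linalg.norm(p-q)
def proj(n,X):
    c=C[n];p=np.array(c["R"])@np.array(X)+np.array(c["t"]);return np.array([c["fx"]*p[0]/p[2]+c["cx"],c["fy"]*p[1]/p[2]+c["cy"]])
def crop(im,x0,y0,w,h,k):
    return cv2.resize(im[y0:y0+h,x0:x0+w],None,fx=k,fy=k,interpolation=cv2.INTER_CUBIC)
E
python3 - <<'E'
from h import *
t=cv2.imread("pics/top0.png");s=cv2.imread("pics/scene0.png")
cv2.imwrite("pics/c1.png",np.vstack([crop(t,270,230,110,60,7),crop(t,270,230,1,1,7).repeat(110,1)[:3]*0]))
cv2.imwrite("pics/c2.png",crop(t,60,180,130,70,6))
cv2.imwrite("pics/c3.png",crop(t,210,130,120,65,6))
cv2.imwrite("pics/c4.png",crop(s,190,240,90,100,6))
cv2.imwrite("pics/c5.png",crop(s,130,120,90,90,6))
cv2.imwrite("pics/c6.png",crop(s,230,150,100,100,6))
E
```

```text
(no output)
```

View pics/c1.png

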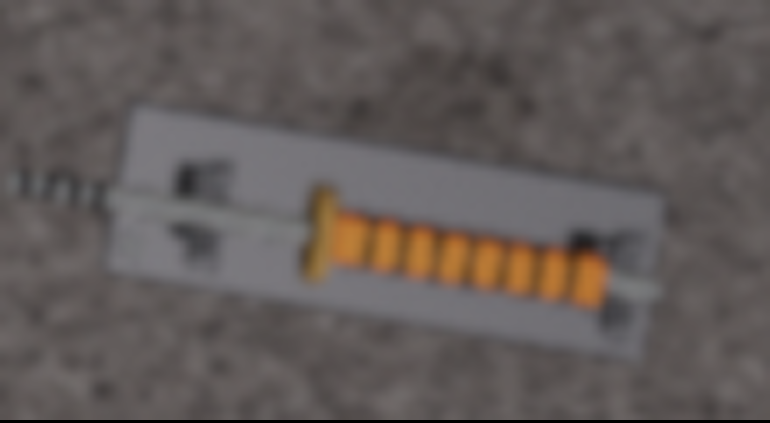

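View pics/c2.png

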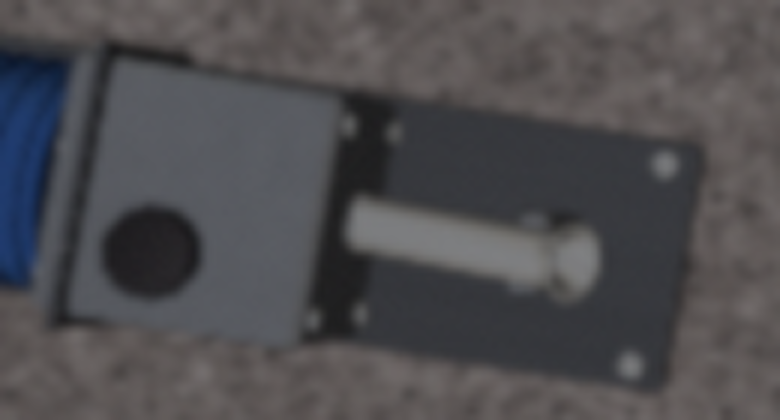

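View pics/c3.png

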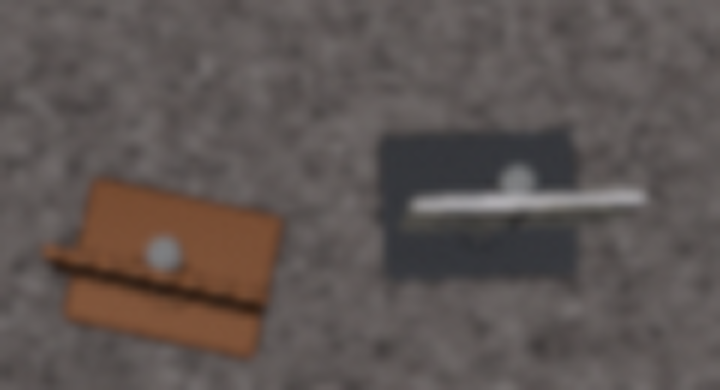

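View pics/c4.png

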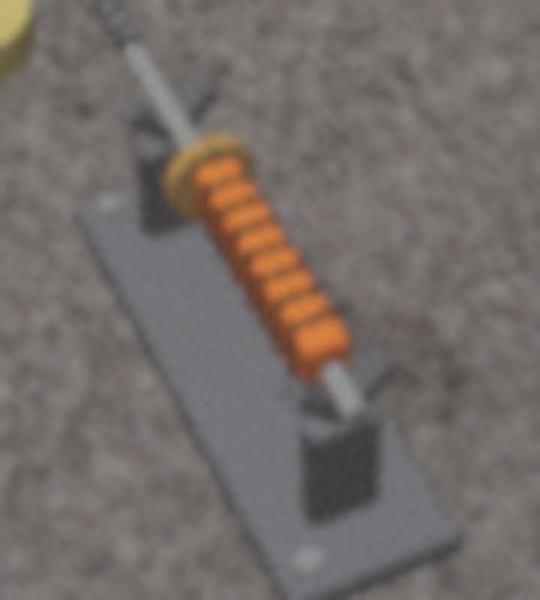

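View pics/c5.png

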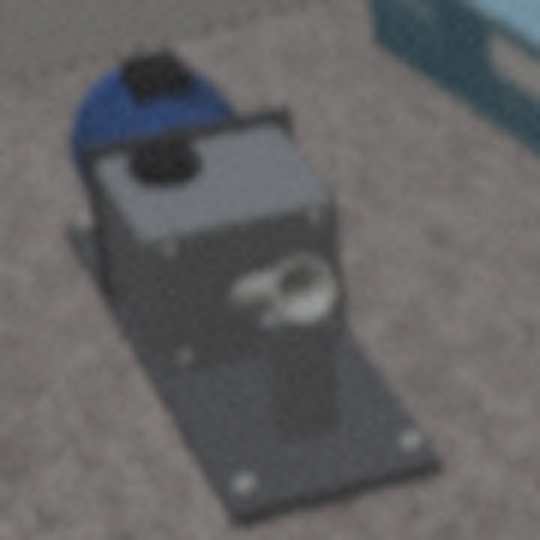

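View pics/c6.png

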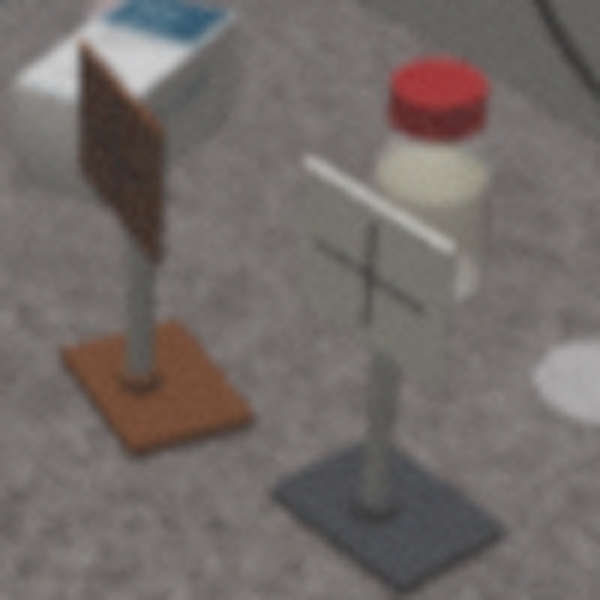

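Run:
```python
from h import *
np.set_printoptions(precision=1,suppress=True)
t=cv2.imread("pics/top0.png");s=cv2.imread("pics/scene0.png")
f=lambda x,y,x0,y0,k:((x+.5)/k-.5+x0,(y+.5)/k-.5+y0)
# rod
for n,im in(("top",t),("scene",s)):
    hsv=cv2.cvtColor(im,cv2.COLOR_BGR2HSV)
    m=cv2.inRange(hsv,(3,150,120),(19,255,255)); 
    k,l,st,ce=cv2.connectedComponentsWithStats(cv2.morphologyEx(m,cv2.MORPH_CLOSE,np.ones((5,5))))
    i=1+st[1:,4].argmax(); print(n,st[i],ce[i]); r=cv2.minAreaRect(np.argwhere(l==i)[:,::-1].astype(np.float32)); print(r)
c1=lambda x,y:f(x,y,270,230,7)
for nm,p in dict(tip=(12,182),collar=(320,233),stub=(658,290),hfront=(335,241),hback=(605,278)).items(): print(nm,onz("top",*c1(*p),64))
for nm,p in dict(a=(135,105),b=(663,195),c=(640,355),d=(108,270)).items(): print("cradle",nm,onz("top",*c1(*p),10))
c4=lambda x,y:f(x,y,190,240,6)
print("stub scene",onz("scene",*c4(355,408),64)); print("collar scene",onz("scene",*c4(212,172),64)); 
c2=lambda x,y:f(x,y,60,180,6);c5=lambda x,y:f(x,y,130,120,6)
print("mouth tri",tri(c5(306,288),c2(578,262)),onz("top",*c2(578,262),100),onz("scene",*c5(306,288),100))
print("tube far", onz("top",*c2(355,222),50))
for p in ((704,145),(658,390),(47,50)): print("plate",onz("top",*c2(*p),12))
for p in ((664,164),(630,364)): print("screw top",onz("top",*c2(*p),14))
for p in ((245,483),(411,438)): print("screw sc",onz("scene",*c5(*p),14))
for p in ((130,60),(343,95),(304,345),(65,318)): print("gearbox top",onz("top",*c2(*p),92))
c3=lambda x,y:f(x,y,210,130,6);c6=lambda x,y:f(x,y,230,150,6)
print("cross",onz("scene",*c6(370,280),130))
for p in ((412,206),(645,198)): print("card top edge top",onz("top",*c3(*p),162))
for p in ((310,162),(452,246)): print("card top edge sc",onz("scene",*c6(*p),162))
for p in ((380,133),(572,128),(577,277),(385,282)): print("base",onz("top",*c3(*p),10))
for p in ((283,492),(405,585),(500,530)): print("base sc",onz("scene",*c6(*p),10))
print("bottle cap",onz("top",238.5,101,109),"petri",onz("top",288.5,111,15),"tape",onz("top",237,265,19))
```

```text
top [316 260  40  13 235] [335.7 266.4]
((335.6981506347656, 266.3605651855469), (39.965335845947266, 6.125447750091553), 9.865806579589844)
scene [222 266  26  36 293] [234.4 283.3]
((234.33160400390625, 282.639892578125), (38.43815612792969, 8.709769248962402), 59.74356460571289)
tip [414.2 -86.6  64. ]
collar [ 397.3 -186.8   64. ]
stub [ 378.3 -297.5   64. ]
hfront [ 394.7 -191.7   64. ]
hback [ 382.3 -280.1   64. ]
cradle a [ 435.4 -132.3   10. ]
cradle b [ 403.9 -314.9   10. ]
cradle c [ 349.4 -306.1   10. ]
cradle d [ 379.4 -122.8   10. ]
stub scene [ 380.  -293.3   64. ]
collar scene [ 399.9 -183.8   64. ]
mouth tri (array([488.5, 165.5, 102.7]), np.float64(0.7617086591258636)) [488.1 166.2 100. ] [490.8 169.5 100. ]
tube far [502.7 260.5  50. ]
plate [533.2 135.2  12. ]
plate [436.4 152.2  12. ]
plate [570.4 392.6  12. ]
screw top [525.6 150.6  14. ]
screw top [446.8 162.9  14. ]
screw sc [449.5 165.9  14. ]
screw sc [528.7 154.6  14. ]
gearbox top [561.4 330.3  92. ]
gearbox top [548.8 253.6  92. ]
gearbox top [458.1 265.7  92. ]
gearbox top [468.1 351.   92. ]
cross [ 610.6 -136.7  130. ]
card top edge top [611.  -95.2 162. ]
card top edge top [ 614.1 -176.   162. ]
card top edge sc [611.8 -97.5 162. ]
card top edge sc [ 616.5 -172.1  162. ]
base [659.7 -94.5  10. ]
base [ 662.2 -172.6   10. ]
base [ 601.4 -174.2   10. ]
base [599.1 -96.3  10. ]
base sc [ 601.9 -103.6   10. ]
base sc [ 604.5 -176.3   10. ]
base sc [ 657.8 -173.6   10. ]
bottle cap [756.6 -12.  109. ] petri [ 759.1 -132.4   15. ] tape [388.4  -8.3  19. ]
```

The cradle rod is the only orange-handled, striped-tip item. The red pen at (415,317) and the blue one at (503,230) are not rods. The dark-based white card at (297,163) is the stand I want, not the brown one at (237,175). The crops confirm both. The measured rod length is 214 mm against 216 mm given, which agrees. I'll swing over at radius ~600.

Emit:
apply_moves(
  rows=[
    [[20, -16, 10, 0, 0, -0.03, 0], [36, -29, 10, 0, 0, -0.064, 0], [36, -29, 0, 0, 0, -0.064, 0], [36, -29, 0, 0, 0, -0.064, 0], [36, -29, 0, 0, 0, -0.064, 0], [26, -36, 0, 0, 0, -0.064, 0], [26, -36, 0, 0, 0, -0.064, 0], [26, -36, 0, 0, 0, -0.064, 0], [26, -36, 0, 0, 0, -0.064, 0], [26, -36, 0, 0, 0, -0.064, 0], [7, -41, 0, 0, 0, -0.064, 0], [7, -41, 0, 0, 0, -0.064, 0], [7, -41, 0, 0, 0, -0.064, 0], [7, -41, 0, 0, 0, -0.064, 0], [7, -41, 0, 0, 0, -0.064, 0], [7, -41, 0, 0, 0, -0.064, 0], [-14, -40, 0, 0, 0, -0.064, 0], [-14, -40, 0, 0, 0, -0.064, 0], [-14, -40, 0, 0, 0, -0.064, 0], [-14, -30, 0, 0, 0, -0.064, 0]],
  ],
)

```text
clock: 2.6
ee_pos: [520.4, -134.2, 251.7]
tcp_rot: [0.999, -0.038, 0.0, 0.0]
force: [0.4, -0.3, 0.4]
gripper_width: 85.4
```

Emit:
apply_moves(
  rows=[
    [[-33, -25, -20, 0, 0, -0.025, 0], [-33, -25, -25, 0, 0, -0.025, 0], [-33, -25, -25, 0, 0, -0.025, 0], [-31, -25, -20, 0, 0, -0.02, 0], [0, 0, -10, 0, 0, 0, 0], [0, 0, 0, 0, 0, 0, 0], [0, 0, 0, 0, 0, 0, 0]],
  ],
)

```text
clock: 3.48
ee_pos: [392.3, -231.4, 151.8]
tcp_rot: [0.997, -0.083, 0.0, 0.0]
force: [0.4, -0.1, -0.5]
gripper_width: 85.3
```

Run:
```python
from h import *
from plant import *
from scipy.spatial.transform import Rotation as R
a=read_camera("top");b=read_camera("scene");s=sensors.state();p=s["ee_pos"];print(p,R.from_quat(s["tcp_rot"]).as_matrix())
print(proj("top",p),proj("scene",p))
cv2.imwrite("pics/g1.png",np.hstack([crop(a,270,200,110,100,4),crop(b,190,190,80,100,4)]))
```

```text
[ 392.23457197 -231.29961368  151.75165768] [[ 9.86240662e-01 -1.65313974e-01  8.04083374e-04]
 [-1.65313905e-01 -9.86240990e-01 -1.51835407e-04]
 [ 8.18120497e-04  1.68200892e-05 -9.99999665e-01]]
[343.6641396  269.72294413] [234.32484823 249.60203971]
```

View pics/g1.png

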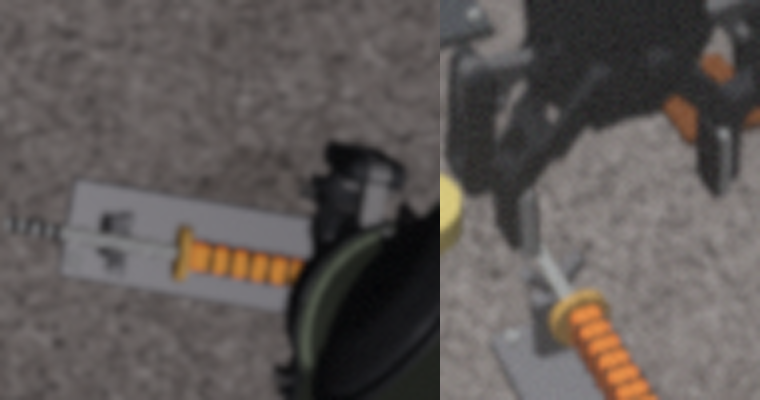

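Emit:
apply_moves(
  rows=[
    [[-2, -3, -25, 0, 0, 0, 0], [0, 0, -30, 0, 0, 0, 0], [0, 0, -30, 0, 0, 0, 0], [0, 0, -15, 0, 0, 0, 0], [0, 0, -6, 0, 0, 0, 0], [0, 0, 0, 0, 0, 0, 0.5], [0, 0, 0, 0, 0, 0, 0.72], [0, 0, 0, 0, 0, 0, 0.72]],
  ],
  squeeze=60,
)

```text
clock: 4.58
ee_pos: [389.9, -234.7, 45.8]
tcp_rot: [0.997, -0.083, 0.0, 0.0]
force: [0.4, 0.1, 0.5]
gripper_width: 32.1
```

Emit:
apply_moves(
  rows=[
    [[0, 0, 0, 0, 0, 0, 0.8], [0, 0, 0, 0, 0, 0, 0.9], [0, 0, 0, 0, 0, 0, 1], [0, 0, 0, 0, 0, 0, 1], [0, 0, 0, 0, 0, 0, 1]],
  ],
  squeeze=60,
)

```text
clock: 5.2
ee_pos: [388.6, -234.4, 45.5]
tcp_rot: [0.996, -0.084, -0.001, -0.0]
force: [-8.0, 1.9, 11.7]
gripper_width: 15.2
```

Emit:
apply_moves(
  rows=[
    [[-1, 0, 4, 0, 0, 0, 1], [0, 0, 10, 0, 0, 0, 1], [0, 0, 20, 0, 0, 0, 1], [0, 0, 30, 0, 0, 0, 1], [0, 0, 40, 0, 0, 0, 1], [0, 0, 40, 0, 0, 0, 1], [0, 0, 30, 0, 0, 0, 1], [0, 0, 0, 0, 0, 0, 1]],
  ],
  squeeze=80,
)

```text
clock: 6.2
ee_pos: [389.4, -234.8, 221.5]
tcp_rot: [0.997, -0.083, 0.002, 0.0]
force: [-0.6, -0.5, -1.6]
gripper_width: 14.8
```

```bash
cat > look.py <<'E'
import sys
from h import *
from plant import *
from scipy.spatial.transform import Rotation as R
n=sys.argv[1]; np.set_printoptions(precision=2,suppress=True)
a=read_camera("top");b=read_camera("scene");s=sensors.state();p=s["ee_pos"];M=R.from_quat(s["tcp_rot"]).as_matrix()
cv2.imwrite(f"pics/{n}_t.png",a);cv2.imwrite(f"pics/{n}_s.png",b)
print(p);print(M);print(s["force"],s["moment"],s["gripper_width"],s["clock"])
# expected tip: rod axis = -tool y ... 
for nm,l in(("g",0),("tip",151)):
    X=p-19*M[:,2]-l*M[:,1]; print(nm,X,proj("top",X),proj("scene",X))
cv2.imwrite(f"pics/{n}.png",np.hstack([cv2.resize(a,None,fx=.75,fy=.75),cv2.resize(b,None,fx=.75,fy=.75)]))
E
python3 look.py l1
```

```text
[ 388.52 -234.3   219.33]
[[ 0.99 -0.17  0.  ]
 [-0.17 -0.99  0.  ]
 [ 0.   -0.   -1.  ]]
[-0.04  0.16 -2.54] [0.06 0.05 0.01] 14.706071491460985 6.3
g [ 388.51 -234.31  238.33] [356.03 277.4 ] [232.64 212.38]
tip [413.56 -85.4  238.37] [276.58 264.32] [200.64 171.01]
```

View pics/l1.png

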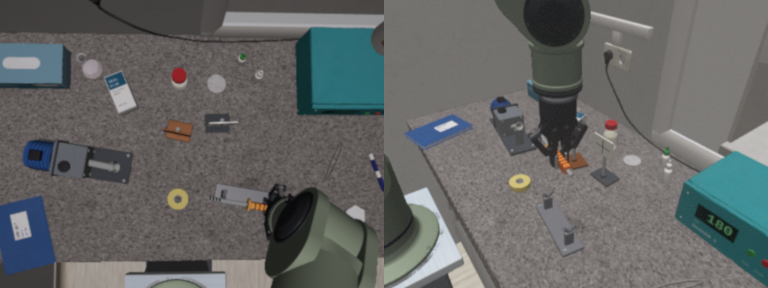

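Emit:
apply_moves(
  rows=[
    [[8, 20, -2, 0, 0, 0, 1], [12, 40, -6, -0.0878, 0.0148, 0.002, 1], [12, 40, -6, -0.0878, 0.0148, 0.002, 1], [12, 40, -7, -0.0878, 0.0148, 0.002, 1], [12, 40, -7, -0.0877, 0.0147, 0.002, 1], [12, 35, -7, -0.0877, 0.0147, 0.002, 1], [6, 15, -5, -0.0877, 0.0147, 0.002, 1], [0, 0, 0, 0, 0, 0, 1], [0, 0, 0, 0, 0, 0, 1]],
  ],
)

```text
clock: 7.42
ee_pos: [460.1, -11.5, 179.6]
tcp_rot: [0.963, -0.075, -0.023, 0.256]
force: [-1.0, 0.3, -2.0]
gripper_width: 14.8
```

```bash
python3 look.py p1
python3 - <<'E'
from h import *
a=cv2.imread("pics/p1_t.png");b=cv2.imread("pics/p1_s.png")
cv2.imwrite("pics/p1c.png",np.hstack([crop(a,110,190,130,100,3),crop(b,130,130,110,100,3)]))
E
```

```text
[460.34 -11.87 180.11]
[[ 0.99 -0.14 -0.08]
 [-0.16 -0.86 -0.49]
 [-0.    0.5  -0.87]]
[-0.63 -1.57 -1.64] [ 0.62 -0.09  0.03] 14.92788019017039 7.525
g [461.92  -2.57 196.6 ] [232.65 237.26] [201.92 165.31]
tip [482.33 126.89 121.6 ] [172.49 226.1 ] [184.79 168.04]
```

View pics/p1c.png

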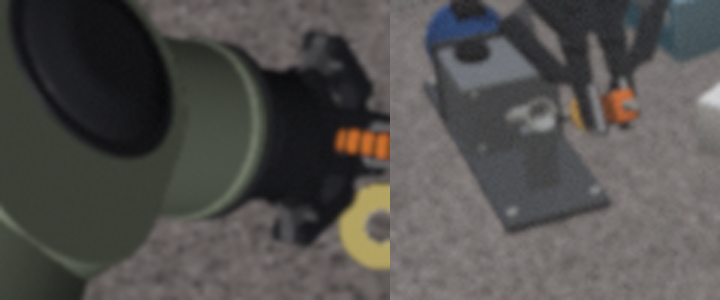

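View pics/p1.png

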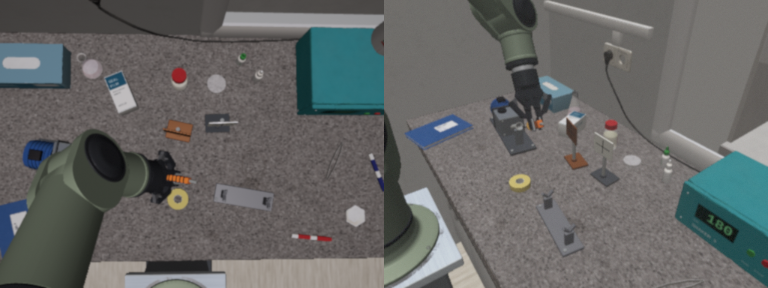

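Run:
```python
from h import *
b=cv2.imread("pics/p1_s.png")
cv2.imwrite("pics/p1d.png",crop(b,160,145,60,45,12))
```

```text
(no output)
```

View pics/p1d.png

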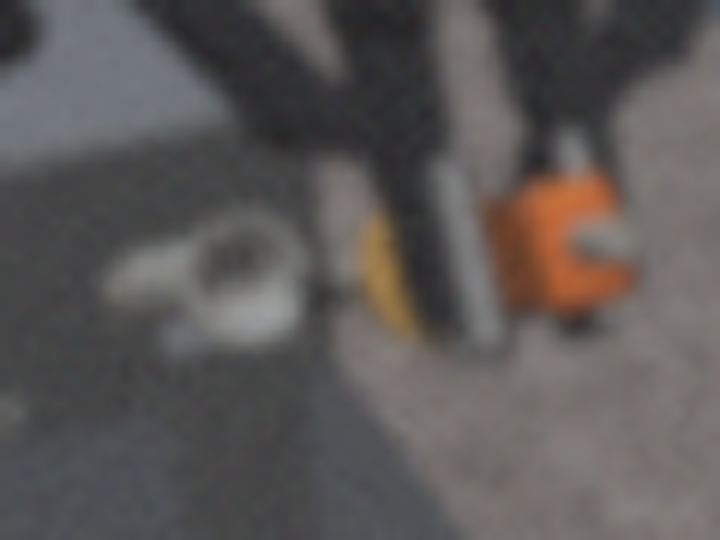

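Run:
```python
from h import *
a=cv2.imread("pics/l1_t.png");b=cv2.imread("pics/l1_s.png")
a[264,277]=(0,0,255);b[171,201]=(0,0,255)
cv2.imwrite("pics/l1c.png",np.hstack([crop(a,265,240,100,60,7)]))
cv2.imwrite("pics/l1d.png",crop(b,190,155,60,70,8))
```

```text
(no output)
```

View pics/l1c.png

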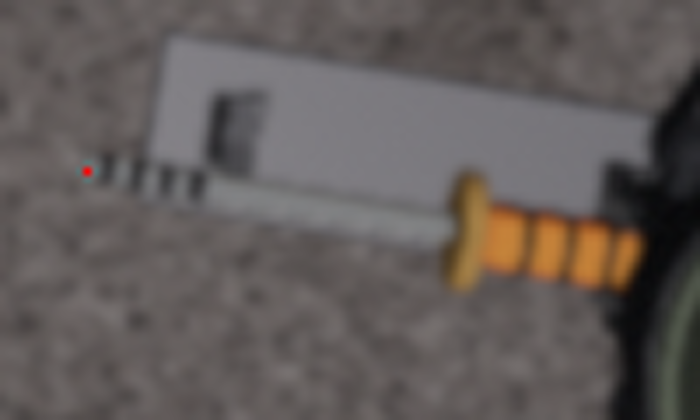

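View pics/l1d.png

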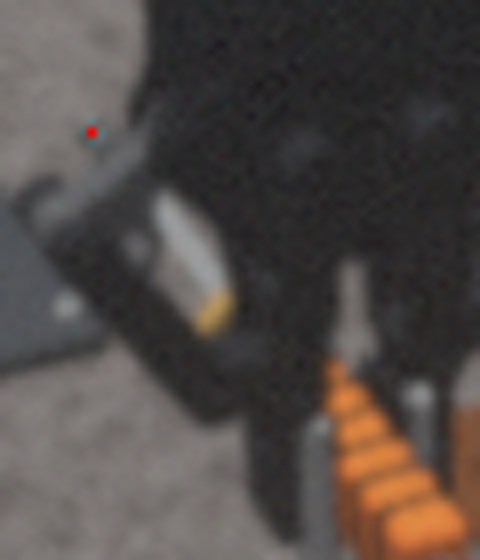

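Run:
```python
from h import *
b=cv2.imread("pics/p1_s.png");o=cv2.imread("pics/scene0.png")
d=cv2.convertScaleAbs(cv2.absdiff(b,o),alpha=2.5)
cv2.imwrite("pics/p1e.png",np.vstack([np.hstack([crop(x,168,150,36,30,10) for x in(b,o)]),np.hstack([crop(d,168,150,36,30,10)]*2)]))
```

```text
(no output)
```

View pics/p1e.png

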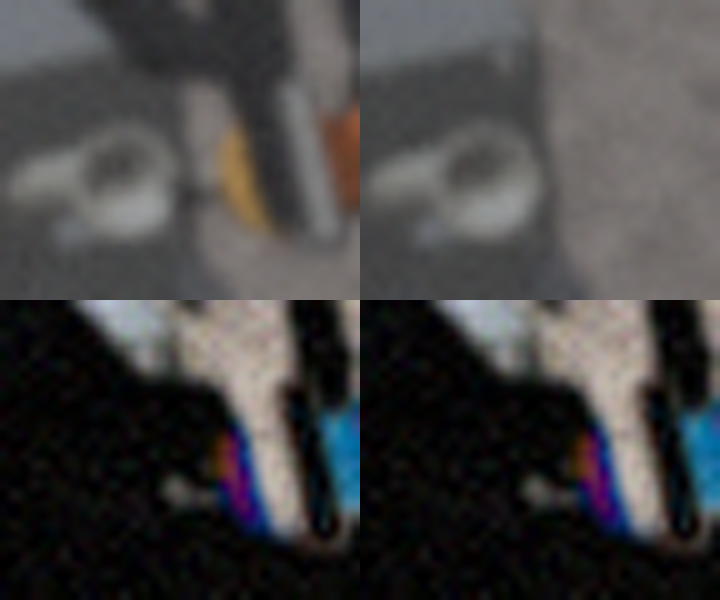

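Run:
```python
from h import *
np.set_printoptions(precision=2,suppress=True)
a=cv2.imread("pics/l1_t.png");o=cv2.imread("pics/top0.png")
d=cv2.convertScaleAbs(cv2.absdiff(a,o),alpha=3)
cv2.imwrite("pics/l1e.png",np.vstack([crop(x,268,252,75,30,10) for x in(a,d)]))
for u,v in((180.4,167.5),(180.4,167.2),(180.8,167.2)): print(onz("scene",u,v,100))
# check scale/bias: pump plate screws etc. sensitivity
print(proj("scene",(489,168,100)),proj("scene",(488,166.2,100)),proj("top",(489,168,100)))
b=cv2.imread("pics/top0.png");cv2.imwrite("pics/m0.png",crop(b,135,205,40,36,16))
```

```text
[490.57 170.17 100.  ]
[491.31 171.58 100.  ]
[492.18 170.97 100.  ]
[180.26 168.01] [180.24 168.4 ] [155.09 222.83]
```

View pics/l1e.png

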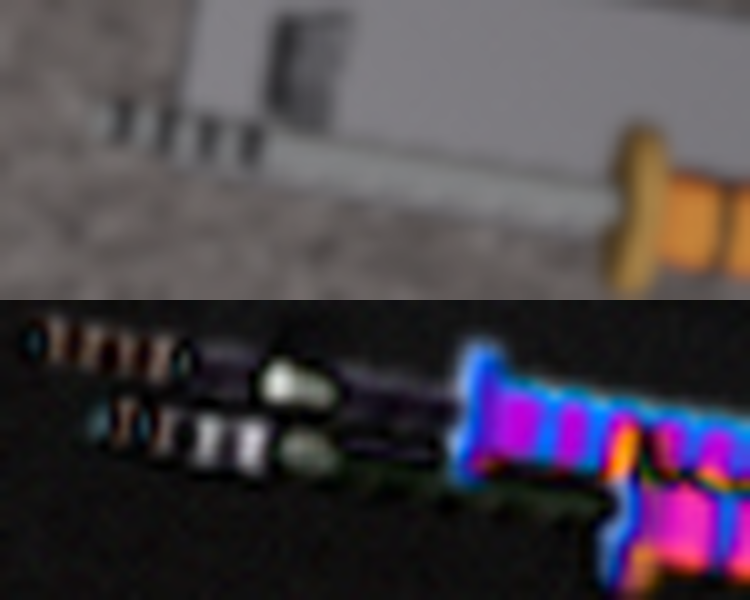

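View pics/m0.png

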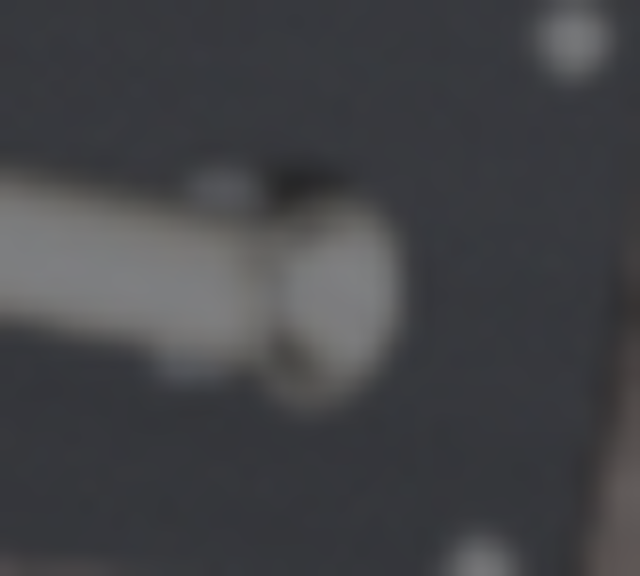

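Run:
```python
from h import *
np.set_printoptions(precision=2,suppress=True)
g=np.array([461.92,-2.57,196.6]);tip=np.array([482.33,126.89,121.6]);d=(tip-g)/151;print(d)
for l in(-65,-45,45,51,151): print(l,g+d*l,proj("scene",g+d*l),proj("top",g+d*l))
a=cv2.imread("pics/p1_t.png");b=cv2.imread("pics/p1_s.png")
cv2.imwrite("pics/p1f.png",np.hstack([crop(b,188,148,30,34,12),crop(a,220,215,50,34,8)[:408] if 0 else cv2.resize(crop(a,220,215,45,34,8),(405,408))]))
```

```text
[ 0.14  0.86 -0.5 ]
-65 [453.13 -58.3  228.88] [211.04 163.85] [261.8  242.67]
-45 [455.84 -41.15 218.95] [208.1  164.32] [252.6  240.96]
45 [468.    36.01 174.25] [196.29 166.2 ] [213.68 233.74]
51 [468.81  41.15 171.27] [195.57 166.32] [211.22 233.28]
151 [482.33 126.89 121.6 ] [184.79 168.03] [172.49 226.1 ]
```

View pics/p1f.png

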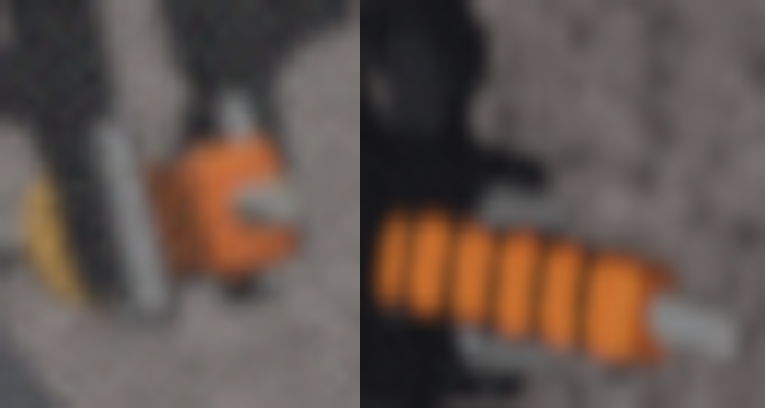

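Run:
```python
from h import *
np.set_printoptions(precision=2,suppress=True)
g=np.array([388.6,-234.4,64.]);d=np.array([.166,.986,0])
for l in(-65,-45,45,48,51,151):print(l,proj("scene",g+d*l),proj("top",g+d*l))
g=np.array([388.5,-234.3,238.3])
print("l1")
for l in(-65,-45):print(l,proj("scene",g+d*l))
for n,x0,y0 in(("scene0",195,240),("l1_s",215,180)):
    cv2.imwrite(f"pics/{n}x.png",crop(cv2.imread(f"pics/{n}.png"),x0,y0,62,74,8))
```

```text
-65 [249.46 309.98] [363.99 271.21]
-45 [244.62 302.23] [355.41 269.79]
45 [225.02 270.83] [316.7  263.39]
48 [224.43 269.87] [315.41 263.18]
51 [223.83 268.91] [314.11 262.97]
151 [205.7  239.85] [270.82 255.81]
l1
-65 [249.88 234.68]
-45 [244.3  227.47]
```

View pics/scene0x.png

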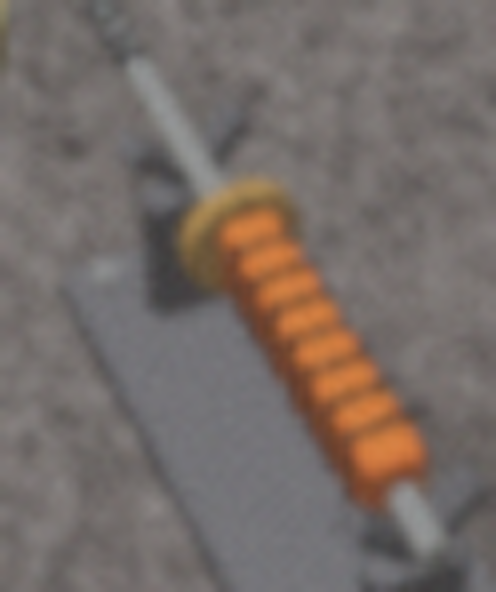

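View pics/l1_sx.png

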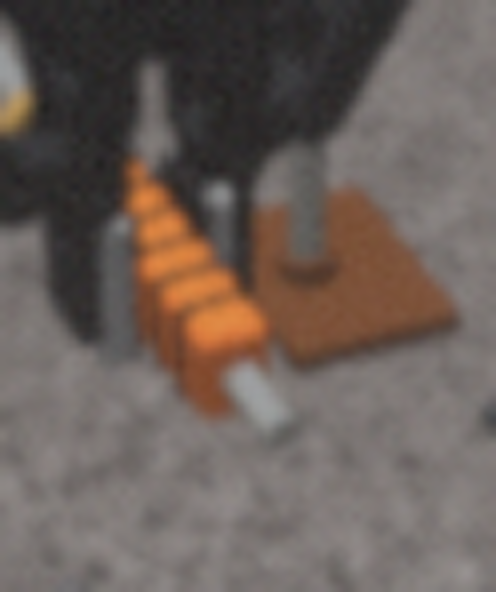

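Emit:
apply_moves(
  rows=[
    [[0, 0, 5, 0, 0, 0.01, 1], [2, 10, -6, 0, 0, 0, 1], [2, 11, -6, 0, 0, 0, 1], [2, 11, -6, 0, 0, 0, 1], [0, 0, 0, 0, 0, 0, 1], [0, 0, 0, 0, 0, 0, 1]],
  ],
)

```text
clock: 8.28
ee_pos: [466.6, 21.0, 167.0]
tcp_rot: [0.964, -0.071, -0.021, 0.257]
force: [0.7, -0.4, -1.6]
gripper_width: 15.2
```

```bash
python3 look.py p2
python3 - <<'E'
from h import *
b=cv2.imread("pics/p2_s.png");o=cv2.imread("pics/scene0.png")
d=cv2.convertScaleAbs(cv2.absdiff(b,o),alpha=2.5)
cv2.imwrite("pics/p2e.png",np.hstack([crop(b,168,150,32,36,12),crop(d,168,150,32,36,12)]))
E
```

```text
[466.67  20.84 167.18]
[[ 0.99 -0.13 -0.08]
 [-0.15 -0.86 -0.49]
 [-0.    0.5  -0.87]]
[-0.51 -0.74 -1.39] [ 0.68 -0.08 -0.01] 14.6219936025826 8.375
g [468.13  30.18 183.66] [216.3  233.85] [197.33 163.64]
tip [487.08 159.8  108.57] [158.1  223.77] [180.78 166.66]
```

View pics/p2e.png

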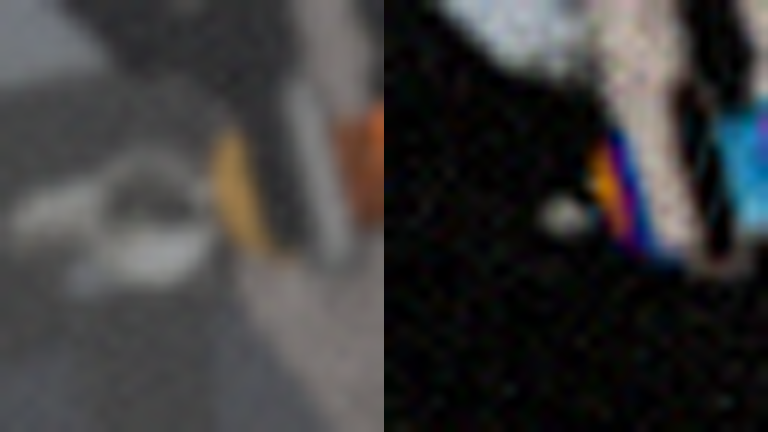

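Emit:
apply_moves(
  rows=[
    [[0.7, 4.3, -2.5, 0, 0, 0, 1], [0.7, 4.3, -2.5, 0, 0, 0, 1], [0.6, 4.3, -2.5, 0, 0, 0, 1], [0, 0, 0, 0, 0, 0, 1]],
  ],
)

```text
clock: 8.88
ee_pos: [468.7, 34.4, 159.3]
tcp_rot: [0.964, -0.07, -0.021, 0.257]
force: [0.4, 0.0, -1.4]
gripper_width: 14.7
```

Emit:
apply_moves(
  rows=[
    [[0.7, 4.3, -2.5, 0, 0, 0, 1], [0.6, 4.3, -2.5, 0, 0, 0, 1], [0, 0, 0, 0, 0, 0, 1]],
  ],
)

```text
clock: 9.25
ee_pos: [470.0, 43.1, 154.3]
tcp_rot: [0.964, -0.07, -0.021, 0.256]
force: [0.1, -0.1, -1.8]
gripper_width: 14.4
```

```bash
python3 look.py p3
python3 - <<'E'
from h import *
b=cv2.imread("pics/p3_s.png");o=cv2.imread("pics/scene0.png")
d=cv2.convertScaleAbs(cv2.absdiff(b,o),alpha=2.5)
cv2.imwrite("pics/p3e.png",np.hstack([crop(b,168,150,32,36,12),crop(d,168,150,32,36,12)]))
E
```

```text
[469.99  42.64 154.52]
[[ 0.99 -0.12 -0.08]
 [-0.15 -0.86 -0.49]
 [-0.    0.5  -0.87]]
[ 0.35 -0.37 -2.65] [ 0.64 -0.16  0.03] 14.596833375876209 9.35
g [471.45  51.98 171.01] [205.84 231.97] [194.27 164.2 ]
tip [490.32 181.61  95.9 ] [149.18 222.21] [178.43 167.11]
```

View pics/p3e.png

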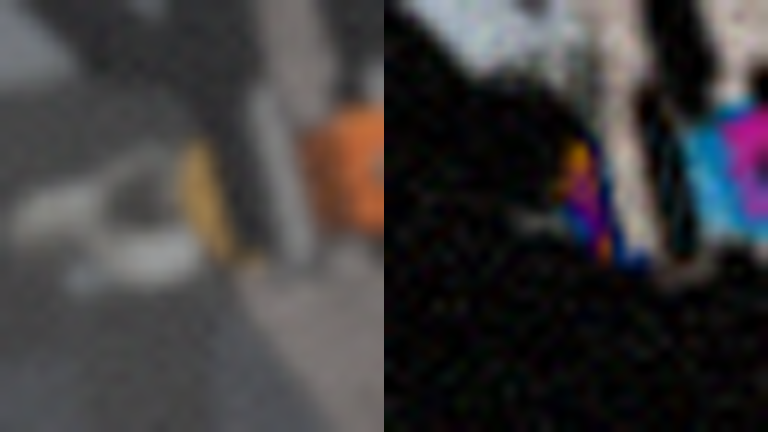

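Emit:
apply_moves(
  rows=[
    [[0.6, 4.3, -2.5, 0, 0, 0, 1], [0.7, 4.3, -2.5, 0, 0, 0, 1], [0, 0, 0, 0, 0, 0, 1]],
  ],
)

```text
clock: 9.72
ee_pos: [471.3, 51.7, 149.3]
tcp_rot: [0.964, -0.07, -0.021, 0.256]
force: [0.3, -1.1, -2.5]
gripper_width: 14.9
```

Emit:
apply_moves(
  rows=[
    [[0.6, 4.3, -2.5, 0, 0, 0, 1], [0.7, 4.3, -2.5, 0, 0, 0, 1], [0, 0, 0, 0, 0, 0, 1]],
  ],
)

```text
clock: 10.1
ee_pos: [472.6, 60.3, 144.3]
tcp_rot: [0.964, -0.07, -0.021, 0.256]
force: [-0.0, -0.5, -1.9]
gripper_width: 14.8
```

Emit:
apply_moves(
  rows=[
    [[0.6, 4.3, -2.5, 0, 0, 0, 1], [0.7, 4.3, -2.5, 0, 0, 0, 1], [0.6, 4.3, -2.5, 0, 0, 0, 1], [0, 0, 0, 0, 0, 0, 1]],
  ],
)

```text
clock: 10.6
ee_pos: [474.5, 73.2, 136.8]
tcp_rot: [0.964, -0.07, -0.021, 0.256]
force: [-0.3, -0.6, -1.8]
gripper_width: 14.6
```

```bash
python3 look.py p4
python3 - <<'E'
from h import *
b=cv2.imread("pics/p4_s.png");a=cv2.imread("pics/p4_t.png")
cv2.imwrite("pics/p4e.png",np.hstack([crop(b,160,145,40,40,10),crop(a,140,200,60,60,6)[:360].repeat(1,1) if 0 else cv2.resize(crop(a,140,200,60,60,6),(400,400))]))
E
```

```text
[474.49  72.72 137.03]
[[ 0.99 -0.12 -0.08]
 [-0.15 -0.86 -0.49]
 [-0.    0.5  -0.87]]
[ 0.4   0.32 -1.75] [ 0.69 -0.06 -0.01] 14.840024021792065 10.7
g [475.96  82.06 153.51] [191.88 229.5 ] [190.24 164.96]
tip [494.83 211.69  78.41] [137.25 220.09] [175.36 167.68]
```

View pics/p4e.png

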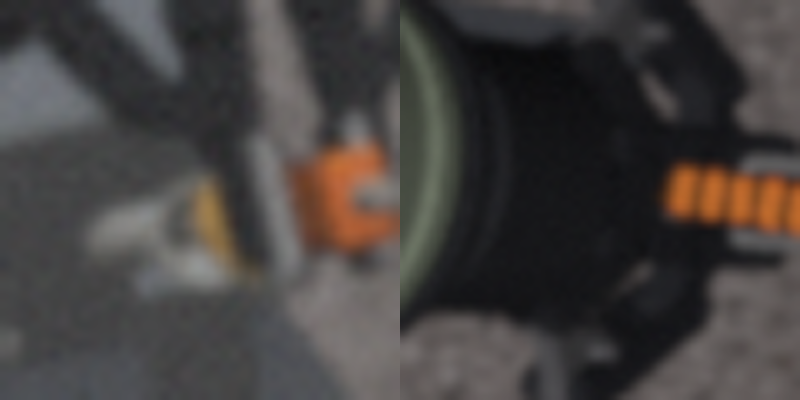

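Emit:
apply_moves(
  rows=[
    [[0.6, 4.3, -2.5, 0, 0, 0, 1], [0.7, 4.3, -2.5, 0, 0, 0, 1], [0.6, 4.3, -2.5, 0, 0, 0, 1], [0, 0, 0, 0, 0, 0, 1]],
  ],
)

```text
clock: 11.2
ee_pos: [476.4, 86.1, 129.3]
tcp_rot: [0.964, -0.07, -0.021, 0.256]
force: [-0.2, 0.2, -1.7]
gripper_width: 14.5
```

Emit:
apply_moves(
  rows=[
    [[0.6, 4.3, -2.5, 0, 0, 0, 1], [0.7, 4.3, -2.5, 0, 0, 0, 1], [0.6, 4.3, -2.5, 0, 0, 0, 1], [0, 0, 0, 0, 0, 0, 1]],
  ],
)

```text
clock: 11.7
ee_pos: [478.3, 99.0, 121.8]
tcp_rot: [0.964, -0.07, -0.021, 0.256]
force: [0.1, 0.3, -0.7]
gripper_width: 14.5
```

Emit:
apply_moves(
  rows=[
    [[0.3, 2.2, -1.2, 0, 0, 0, 1], [0.4, 2.1, -1.3, 0, 0, 0, 1], [0.3, 2.2, -1.2, 0, 0, 0, 1], [0.3, 2.1, -1.3, 0, 0, 0, 1], [0, 0, 0, 0, 0, 0, 1]],
  ],
)

```text
clock: 12.32
ee_pos: [479.6, 107.4, 116.9]
tcp_rot: [0.964, -0.07, -0.021, 0.256]
force: [0.3, 0.2, -1.6]
gripper_width: 14.1
```

Emit:
apply_moves(
  rows=[
    [[0.3, 1.7, -1, 0, 0, 0, 1], [0.2, 1.7, -1, 0, 0, 0, 1], [0, 0, 0, 0, 0, 0, 1]],
  ],
)

```text
clock: 12.7
ee_pos: [480.1, 110.7, 114.9]
tcp_rot: [0.964, -0.07, -0.021, 0.256]
force: [-0.2, -0.6, -1.1]
gripper_width: 14.7
```

```bash
python3 look.py p5
python3 - <<'E'
from h import *
b=cv2.imread("pics/p5_s.png")
cv2.imwrite("pics/p5e.png",crop(b,155,140,50,45,12))
E
```

```text
[480.12 110.59 115.02]
[[ 0.99 -0.13 -0.08]
 [-0.15 -0.86 -0.49]
 [-0.    0.5  -0.87]]
[ 1.01  0.3  -1.86] [ 0.66 -0.08 -0.01] 14.942689676099421 12.8
g [481.58 119.93 131.5 ] [175.04 226.55] [185.52 165.84]
tip [500.46 249.57  56.42] [122.8  217.55] [171.71 168.36]
```

View pics/p5e.png

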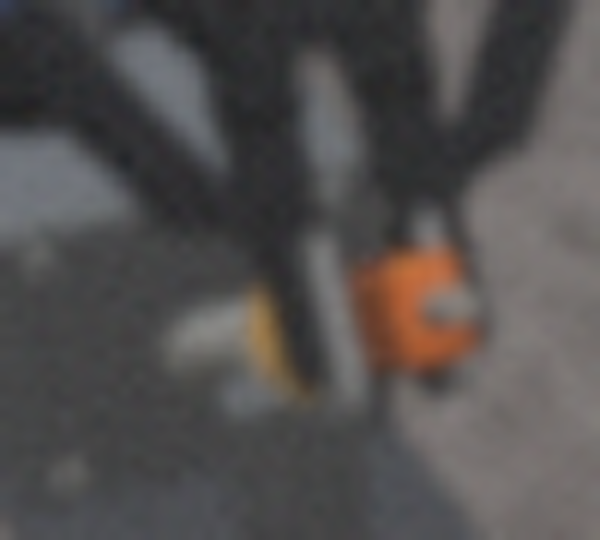

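Collar has almost reached the rim, centred on the tube, with no side force. I'll creep on to contact.

Emit:
apply_moves(
  rows=[
    [[0.2, 1.3, -0.7, 0, 0, 0, 1], [0.2, 1.3, -0.8, 0, 0, 0, 1], [0, 0, 0, 0, 0, 0, 1]],
  ],
)

```text
clock: 13.18
ee_pos: [480.5, 113.4, 113.5]
tcp_rot: [0.964, -0.07, -0.021, 0.256]
force: [-0.2, 0.1, -1.8]
gripper_width: 14.9
```

Emit:
apply_moves(
  rows=[
    [[0.1, 0.9, -0.5, 0, 0, 0, 1], [0.1, 0.8, -0.5, 0, 0, 0, 1], [0, 0, 0, 0, 0, 0, 1]],
  ],
)

```text
clock: 13.55
ee_pos: [480.7, 115.0, 112.5]
tcp_rot: [0.964, -0.07, -0.021, 0.256]
force: [0.1, -0.4, -1.0]
gripper_width: 14.9
```

Emit:
apply_moves(
  rows=[
    [[0.1, 0.9, -0.5, 0, 0, 0, 1], [0.1, 0.8, -0.5, 0, 0, 0, 1], [0, 0, 0, 0, 0, 0, 1]],
  ],
)

```text
clock: 13.92
ee_pos: [480.7, 115.3, 112.1]
tcp_rot: [0.963, -0.071, -0.022, 0.257]
force: [-2.1, -5.9, 9.4]
gripper_width: 14.7
```

Emit:
apply_moves(
  rows=[
    [[0.1, 0.8, -0.1, 0, 0, 0, 1], [0, 0, 0, 0, 0, 0, 1]],
  ],
)

```text
clock: 14.18
ee_pos: [480.6, 115.4, 112.2]
tcp_rot: [0.963, -0.071, -0.022, 0.258]
force: [-3.6, -9.9, 11.1]
gripper_width: 14.7
```

```bash
python3 look.py p6
python3 - <<'E'
from h import *
b=cv2.imread("pics/p6_s.png")
cv2.imwrite("pics/p6e.png",crop(b,155,140,50,45,12))
E
```

```text
[480.65 115.37 112.18]
[[ 0.99 -0.13 -0.08]
 [-0.15 -0.86 -0.49]
 [-0.01  0.5  -0.87]]
[ -2.53 -10.33  11.48] [-2.15  0.49 -0.16] 14.708022897099937 14.275
g [482.15 124.75 128.63] [172.95 226.25] [184.9  165.99]
tip [501.21 254.13  53.15] [121.18 217.22] [171.34 168.62]
```

View pics/p6e.png

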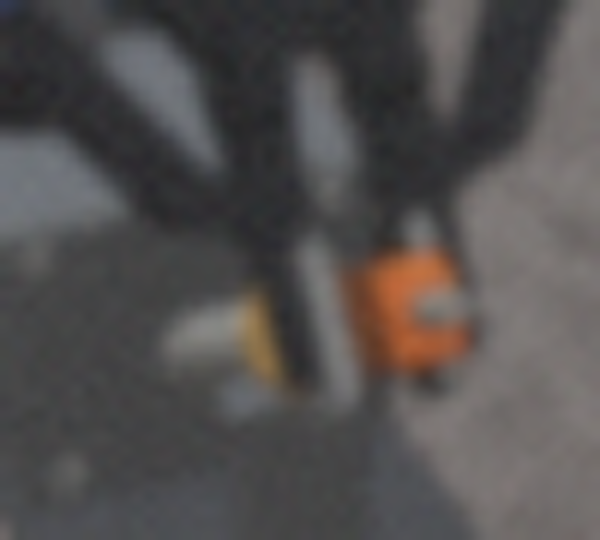

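Seated: about 15 N axial, ~5 N sideways, motion stopped at the predicted spot. Now I'll draw it out along the axis.

Emit:
apply_moves(
  rows=[
    [[-0.4, -3.5, 2.2, 0, 0, 0, 1], [-0.7, -4.3, 2.5, 0, 0, 0, 1], [-1.3, -8.6, 5, 0, 0, 0, 1], [-1.3, -8.6, 5, 0, 0, 0, 1], [0, 0, 0, 0, 0, 0, 1]],
  ],
)

```text
clock: 14.9
ee_pos: [477.3, 91.7, 126.6]
tcp_rot: [0.964, -0.071, -0.021, 0.256]
force: [0.3, 0.4, -1.7]
gripper_width: 14.8
```

Emit:
apply_moves(
  rows=[
    [[-1.3, -8.6, 5, 0, 0, 0, 1], [-1.3, -8.6, 5, 0, 0, 0, 1], [-1.3, -8.6, 5, 0, 0, 0, 1], [-1.3, -8.6, 5, 0, 0, 0, 1], [-1.3, -8.6, 5, 0, 0, 0, 1], [-1.3, -8.6, 5, 0, 0, 0, 1], [-1.3, -8.6, 5, 0, 0, 0, 1], [-1.3, -8.6, 5, 0, 0, 0, 1], [-1.3, -8.6, 5, 0, 0, 0, 1], [-1.3, -8.6, 5, 0, 0, 0, 1], [-1.3, -8.6, 5, 0, 0, 0, 1], [-1.3, -8.6, 5, 0, 0, 0, 1], [0, 0, 0, 0, 0, 0, 1]],
  ],
)

```text
clock: 16.52
ee_pos: [461.7, -11.4, 186.5]
tcp_rot: [0.964, -0.071, -0.021, 0.256]
force: [0.5, 0.1, -1.3]
gripper_width: 14.8
```

```bash
python3 look.py q1
python3 - <<'E'
from h import *
from plant import *
b=cv2.imread("pics/q1_s.png");a=cv2.imread("pics/q1_t.png");o=cv2.imread("pics/scene0.png")
d=cv2.convertScaleAbs(cv2.absdiff(b,o),alpha=2.5)
cv2.imwrite("pics/q1e.png",np.hstack([crop(b,165,145,50,45,7),crop(d,165,145,50,45,7)]))
np.set_printoptions(precision=3)
print(sensors.state()["joint_pos"])
E
```

```text
[461.77 -10.56 186.05]
[[ 0.99 -0.12 -0.08]
 [-0.15 -0.86 -0.49]
 [-0.    0.5  -0.87]]
[ 0.52  0.45 -1.92] [ 0.69 -0.16  0.07] 14.885119167501546 16.625
g [463.23  -1.23 202.54] [231.88 236.72] [201.97 162.53]
tip [482.1  128.44 127.5 ] [171.28 226.27] [184.22 165.79]
[-0.847  0.54   0.59   2.005  0.22   0.921 -0.592]
```

View pics/q1e.png

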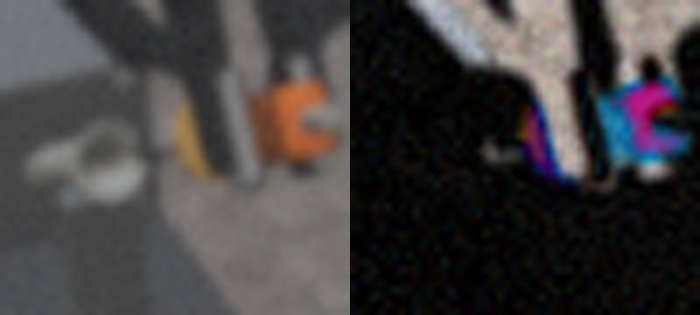

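Run:
```python
from h import *
print("box corner",onz("scene",393,290,0),onz("scene",404,238,0),onz("top",397,152,0),onz("top",397,152,100))
```

```text
box corner [ 686.89483224 -390.24095239    0.        ] [ 850.09982338 -297.50904887    0.        ] [ 662.3951318  -403.83153182    0.        ] [ 646.84640367 -367.32310393  100.        ]
```

Emit:
apply_moves(
  rows=[
    [[0, -20, 5, 0, 0, 0, 1], [2, -30, 5, 0.0863, -0.013, 0.015, 1], [2, -35, 5, 0.0863, -0.013, 0.02, 1], [2, -35, 5, 0.0863, -0.013, 0.02, 1], [3, -35, 5, 0.0864, -0.011, 0.025, 1], [3, -35, 5, 0.0865, -0.009, 0.03, 1], [3, -35, 0, 0.0866, -0.006, 0.03, 1], [3, -30, 0, 0, 0, 0.025, 1], [0, -20, 0, 0, 0, 0.018, 1], [0, 0, 0, 0, 0, 0, 1], [0, 0, 0, 0, 0, 0, 1]],
  ],
)

```text
clock: 18.0
ee_pos: [479.2, -283.0, 215.5]
tcp_rot: [1.0, 0.016, 0.007, 0.002]
force: [0.6, -0.4, -2.2]
gripper_width: 14.6
```

```bash
python3 look.py r1
```

```text
[ 479.55 -282.59  215.66]
[[ 1.    0.03  0.01]
 [ 0.03 -1.   -0.  ]
 [ 0.01  0.   -1.  ]]
[ 0.18 -0.09 -1.79] [ 0.03 -0.06  0.01] 14.578585374927838 18.1
g [ 479.29 -282.53  234.65] [380.02 228.61] [292.5 209.4]
tip [ 474.32 -131.61  234.1 ] [300.81 231.39] [239.87 173.59]
```

View pics/r1.png

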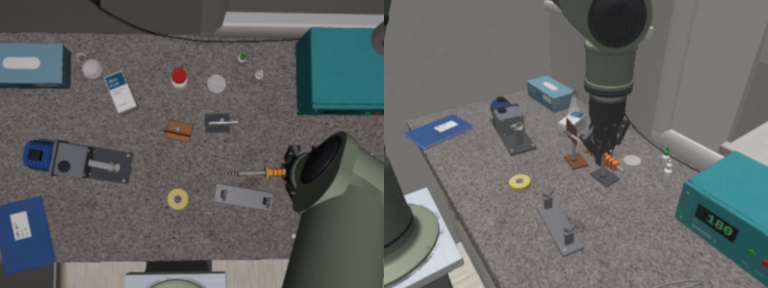

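Emit:
apply_moves(
  rows=[
    [[10, 0, -15, 0, 0, 0, 1], [15, -1, -25, 0, 0, 0, 1], [15, -2, -25, 0, 0, 0, 1], [15, -2, -25, 0, 0, 0, 1], [8, 0, -14, 0, 0, 0, 1], [0, 0, 0, 0, 0, 0, 1], [0, 0, 0, 0, 0, 0, 1]],
  ],
)

```text
clock: 18.98
ee_pos: [542.5, -288.5, 112.4]
tcp_rot: [1.0, 0.016, 0.007, 0.002]
force: [-0.9, -0.3, -1.1]
gripper_width: 14.3
```

```bash
python3 look.py r2
python3 - <<'E'
from h import *
b=cv2.imread("pics/r2_s.png");a=cv2.imread("pics/r2_t.png")
cv2.imwrite("pics/r2a.png",crop(a,265,145,110,75,7)); cv2.imwrite("pics/r2b.png",crop(b,235,160,90,90,6))
E
```

```text
[ 542.56 -288.56  112.61]
[[ 1.    0.03  0.01]
 [ 0.03 -1.   -0.  ]
 [ 0.01  0.   -1.  ]]
[ 0.3   0.46 -2.1 ] [-0.03  0.04 -0.02] 14.384107897910559 19.075
g [ 542.27 -288.48  131.61] [367.02 197.89] [315.91 243.12]
tip [ 537.48 -137.56  130.95] [297.01 200.06] [265.86 207.05]
```

View pics/r2a.png

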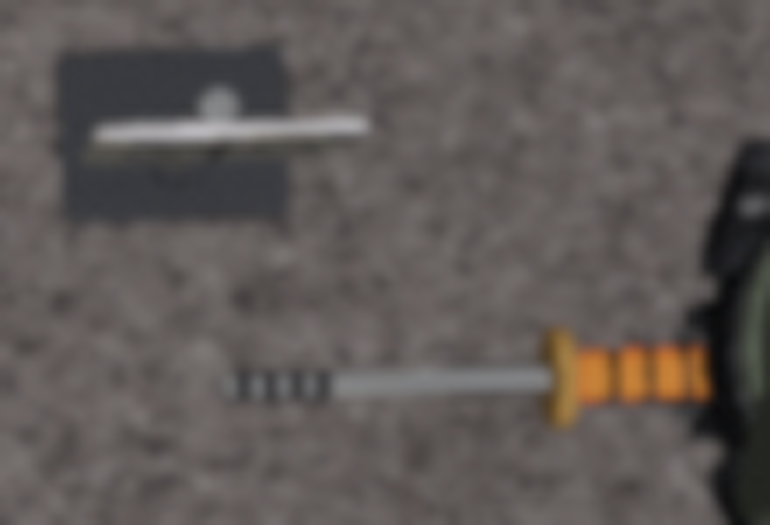

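View pics/r2b.png

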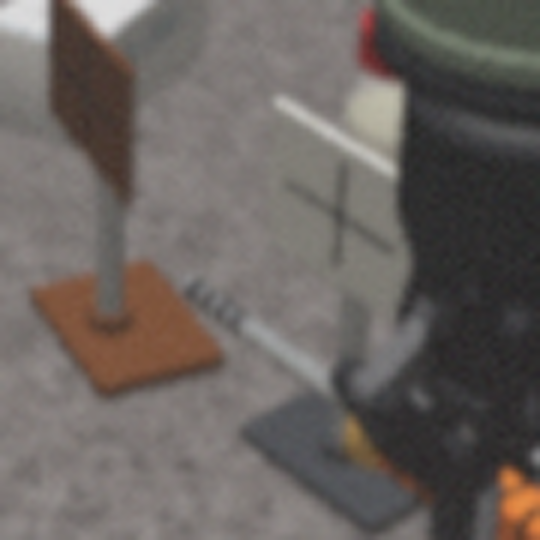

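Run:
```python
from h import *
np.set_printoptions(precision=1,suppress=True)
print(onz("top",297.7,162.9+.3,162))
print(onz("scene",291.4,195.8-.2,130),onz("scene",291.2,196.2,130))
X=(591,-136,130);print(proj("top",X),proj("scene",X))
```

```text
[ 612.6 -135.6  162. ]
[ 612.6 -134.9  130. ] [ 610.7 -136.5  130. ]
[296.1 175.1] [284.4 199. ]
```

Emit:
apply_moves(
  rows=[
    [[8, 0, 0, 0, 0, 0, 1], [12, 0, -0.5, 0, 0, 0, 1], [12, 0, -0.5, 0, 0, 0, 1], [12, 0, 0, 0, 0, 0, 1], [6, 0, 0, 0, 0, 0, 1], [3, 0, 0, 0, 0, 0, 1], [0, 0, 0, 0, 0, 0, 1], [0, 0, 0, 0, 0, 0, 1], [0, 0, 0, 0, 0, 0, 1]],
  ],
)

```text
clock: 20.2
ee_pos: [595.3, -288.4, 110.8]
tcp_rot: [1.0, 0.016, 0.007, 0.002]
force: [-0.4, 0.1, -2.0]
gripper_width: 14.8
```

```bash
python3 look.py r3
python3 - <<'E'
from h import *
b=cv2.imread("pics/r3_s.png");a=cv2.imread("pics/r3_t.png")
cv2.imwrite("pics/r3a.png",crop(a,265,140,110,65,7)); cv2.imwrite("pics/r3b.png",crop(b,250,160,80,80,7))
E
```

```text
[ 595.43 -288.36  110.76]
[[ 1.    0.03  0.01]
 [ 0.03 -1.   -0.  ]
 [ 0.01  0.   -1.  ]]
[-0.19 -0.07 -1.22] [-0.03  0.01 -0.04] 14.968691590718002 20.3
g [ 595.17 -288.3   129.76] [366.31 173.45] [335.1 233.6]
tip [ 590.34 -137.38  129.17] [296.68 175.47] [284.51 199.65]
```

View pics/r3a.png

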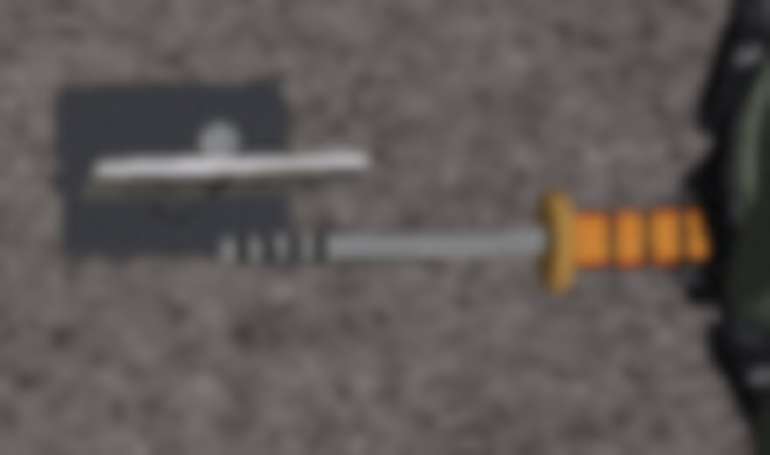

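View pics/r3b.png

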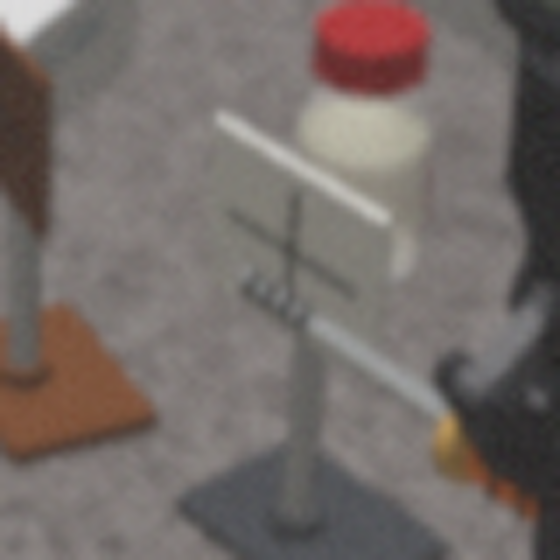

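View pics/r3.png

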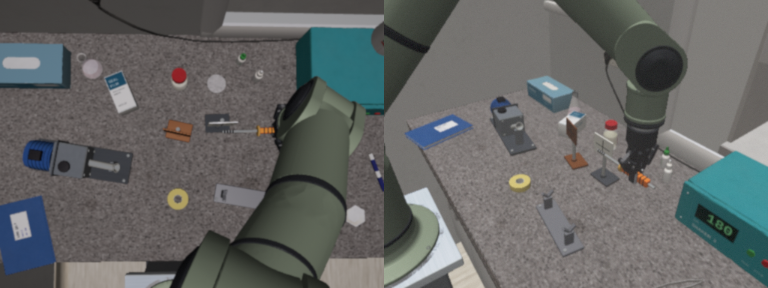

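Run:
```python
from h import *
g=np.array([595.17,-288.3,129.76]);t=np.array([590.34,-137.38,129.17]);d=(t-g)/151
for l in(52,80,100,120,152): print(l,proj("scene",g+d*l))
print(proj("scene",(611,-135.6,130)),proj("scene",(591,-136.3,130)))
b=cv2.imread("pics/r3_s.png");o=cv2.imread("pics/scene0.png")
dd=cv2.convertScaleAbs(cv2.absdiff(b,o),alpha=3)
cv2.imwrite("pics/r3d.png",np.vstack([crop(x,275,190,50,35,14)[:290] if 0 else crop(x,278,193,44,26,14) for x in(b,)]))
```

```text
52 [316.35278207 221.01857328]
80 [306.86564272 214.65097731]
100 [300.33005939 210.26441223]
120 [293.9852972  206.00592285]
152 [284.2102023  199.44505633]
[291.0365849 195.9683864] [284.44440461 199.01883322]
```

View pics/r3d.png

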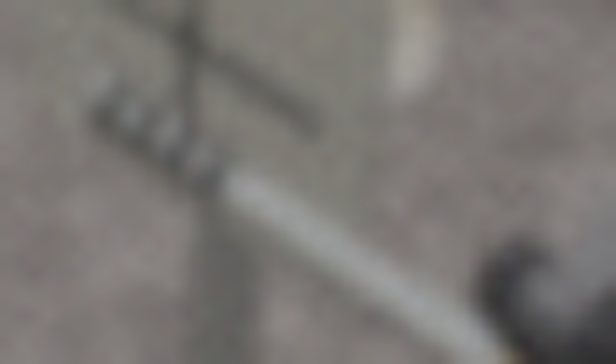

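Run:
```python
from h import *
np.set_printoptions(precision=2,suppress=True)
b=cv2.cvtColor(cv2.imread("pics/r3_s.png"),cv2.COLOR_BGR2GRAY).astype(float)
# sample profiles perpendicular-ish (vertical) over the steel part
import scipy.ndimage as nd
pts=[]
for u in np.arange(295.,311.5,1.):
    v0=199.45+(u-284.2)*0.655
    vs=np.arange(v0-6,v0+5,.25); p=nd.map_coordinates(b,[vs,np.full_like(vs,u)],order=1)
    bg=np.median(np.r_[p[:6],p[-6:]]); w=np.clip(p-bg-8,0,None); pts.append((u,(w*vs).sum()/w.sum(),w.max()))
print(np.array(pts)[::3])
# top: shaft line
a=cv2.cvtColor(cv2.imread("pics/r3_t.png"),cv2.COLOR_BGR2GRAY).astype(float)
q=[]
for u in np.arange(313.,342.,1.):
    vs=np.arange(169,181,.25);p=nd.map_coordinates(a,[vs,np.full_like(vs,u)],order=1)
    bg=np.median(np.r_[p[:8],p[-8:]]);w=np.clip(p-bg-8,0,None);q.append((u,(w*vs).sum()/w.sum()))
q=np.array(q);k=np.polyfit(q[:,0],q[:,1],1);print("top line",k,np.polyval(k,296.7))
o,d1=ray("top",313,np.polyval(k,313));_,d2=ray("top",342,np.polyval(k,342))
n=np.cross(d1,d2);P=[]
for u,v,_ in pts:
    oo,dd=ray("scene",u,v);P.append(oo+dd*((o-oo)@n)/(dd@n))
P=np.array(P);print(P[::3]);print("dz/dy",np.polyfit(P[:,1],P[:,2],1)[0],"dx/dy",np.polyfit(P[:,1],P[:,0],1)[0], "z at tip",np.polyval(np.polyfit(P[:,1],P[:,2],1),-136))
```

```text
[[295.   205.57  30.78]
 [298.   207.6   21.61]
 [301.   209.64  24.12]
 [304.   211.91  26.27]
 [307.   213.87  24.72]
 [310.   215.94  22.43]]
top line [ -0.   175.59] 174.66851340997144
[[ 592.05 -170.68  131.5 ]
 [ 592.08 -180.43  131.75]
 [ 592.13 -190.04  131.95]
 [ 592.23 -199.51  131.53]
 [ 592.25 -208.84  131.95]
 [ 592.3  -218.04  132.09]]
dz/dy -0.01295486811052206 dx/dy -0.005326577246880531 z at tip 131.0530887708902
```

Emit:
apply_moves(
  rows=[
    [[0, 0, 0, 0.009, 0, 0, 1], [0.3, 0, 0.3, 0, 0, 0, 1], [0, 0, 0, 0, 0, 0, 1], [0, 0, 0, 0, 0, 0, 1], [0, 0, 0, 0, 0, 0, 1], [0, 0, 0, 0, 0, 0, 1]],
  ],
)

```text
clock: 21.05
ee_pos: [595.8, -288.3, 111.0]
tcp_rot: [1.0, 0.016, 0.007, -0.003]
force: [0.3, -0.2, -2.2]
gripper_width: 15.0
```

```bash
python3 look.py r4
python3 - <<'E'
from h import *
from plant import sensors
import numpy as np
print(np.abs(sensors.state()["joint_velocities"]).max())
b=cv2.imread("pics/r4_s.png");a=cv2.imread("pics/r4_t.png")
cv2.imwrite("pics/r4a.png",np.hstack([crop(a,270,145,85,50,5),crop(b,265,175,60,50,5)]))
E
```

```text
[ 595.79 -288.31  110.95]
[[ 1.    0.03  0.01]
 [ 0.03 -1.    0.01]
 [ 0.01 -0.01 -1.  ]]
[-0.57  0.08 -1.73] [-0.07  0.05 -0.01] 14.655924639541306 21.15
g [ 595.53 -288.42  129.95] [366.39 173.27] [335.28 233.49]
tip [ 590.69 -137.5   130.72] [296.83 175.23] [284.7  199.05]
0.0018043498442279501
```

View pics/r4a.png

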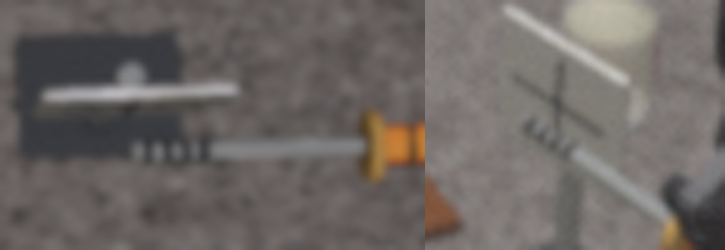

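View pics/r4.png

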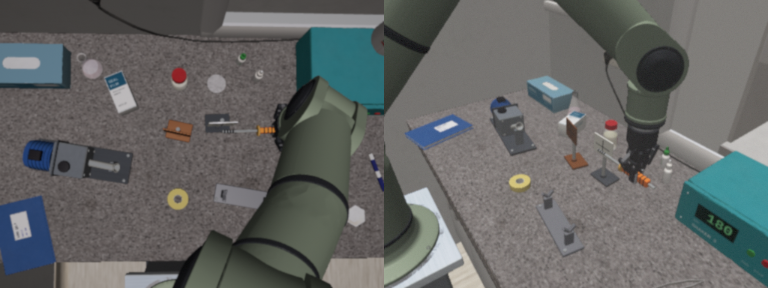

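The rod is parallel to the card with the tip about 20 mm in front of the cross. The arm is still, and the bottle, dish and tape haven't moved. Handing in.

```bash
python3 -c "
from plant import *
print(hand_in())"
```

```text
the job is handed in; nothing more can be done
None
```

The job was handed in at about 21 s, with the rod still held in front of the card.

**What I did:** I lifted the rod by its handle and slid it down the guide tube until the collar stopped on the rim. I then drew it fully out along the tube's axis and held it in front of the white card.

**Insertion:** It met no resistance until the collar stopped at the depth I had worked out. The push there was about 15 N along the axis and about 5 N sideways.

**Last checks:**
- **Tip position:** it is about 20 mm in front of the cross and within about 1–2 mm of its height and side position.
- **Alignment:** by eye and by the arm's reading, the rod lies within about half a degree of the card's direction. One automatic line fit of the top picture gave about 1.5° off. I took that fit to be affected by the background and did not repeat it.
- **Level:** the first fit showed the tip drooping by about 0.7°. I tipped it up by 0.5° and did not measure it again.
- **Contact and bystanders:** the force is near zero, so the rod touches nothing. The bottle, dish and tape looked unmoved.

**Disagreement:** the two cameras differed by about 2–4 mm, so I lined up the tube entry on the scene camera, which looks almost along the tube.

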